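# Zero the counting scale under the button jar

### The job

Buttons are to be counted out of the jar, so the scale must read zero with the jar on it: gently push the button jar with your fingertips to the middle of the scale's platter, sliding it, never lifting it or tipping it over. Take your fingers off the jar, then reach a fingertip into the oblong well on the scale's front deck, press the sunken tare key all the way down for about half a second and let it spring back up. Do not press the small round power key beside it, and leave the other sewing things where they are.

Things in the scene. Friction and masses are not known exactly. Their poses are not given: they have to be found in the camera images.
- scale: Fixed white counting scale, 260 mm deep, 200 mm wide. Origin on the table under the platter's middle; +x to its back, +y to its left seen from its front, z up. Flat rimless steel platter 172 mm (x) by 196 mm (y), top 60 mm above the table. Before it (x -165 to -91 mm) a level deck 52 mm above the table: from left to right a dark display, the oblong tare well, the small round power well.
- platter_middle (a point): The middle of the platter's top face, inside a thin embossed circle 92 mm in diameter.
- jar: Button jar standing off-centre on the left half of the platter: clear plastic body 72 mm in diameter, ribbed white screw lid 74 mm in diameter, 68 mm tall in all, about 0.2 to 0.4 kg, slides on the steel with a push of 1 to 4 N. Origin at the centre of its underside, z up.
- tare_well (a point): Centre of the mouth of the oblong tare well, level with the deck's top. The well is a straight-sided rectangular recess 32 mm (scale x) by 52 mm (scale y), 20 mm deep; the tare key lies in it. It is 128 mm in front (scale -x) and 22 mm to the right (scale -y) of the platter's middle.
- tare_top (a point): Centre of the upper face of the tare key, a flat dark rubber bar 24 mm (scale x) by 44 mm (scale y), which at rest lies 10 mm below the deck's top.
- tare_key (a joint): How far the tare key is pushed down (m): 0 at rest, 0.004 fully down. It is sprung: about 1.8 N starts it, 4.2 N holds it fully down; it returns by itself. A press counts from 0.003.
- power_key (a joint): How far the power key is pushed down (m): 0 at rest, 0.004 fully down. It is a round dark rubber key 18 mm in diameter, in a round well 26 mm in diameter whose centre lies 50 mm to the right (scale -y) of the tare well's; it must not be pressed.
- tin: Bystander: round yellow plastic sewing tin with a pressed-on lid, 110 mm in diameter, 64 mm tall, on the table left of the scale. Origin at the centre of its underside.
- egg: Bystander: wooden darning egg, 48 mm thick, standing 64 mm tall on its flattened end, on the table left of the scale. Origin at the centre of its underside.
- thimble: Bystander: steel thimble, 19 mm in diameter, 23 mm tall, on the table right of the scale. Origin at the centre of its underside.
- magnet: Bystander: round ceramic fridge magnet, 38 mm in diameter, 15 mm tall, on the table right of the scale. Origin at the centre of its underside.
- spool_a: Bystander: wooden spool of grey thread, 32 mm in diameter, 45 mm tall, on the table right of the scale. Origin at the centre of its underside.
- spool_b: Bystander: wooden spool of blue thread, 32 mm in diameter, 45 mm tall, on the table right of the scale. Origin at the centre of its underside.
- tape: Bystander: grey square tape-measure case, 56 by 56 by 26 mm, on the table right of the scale. Origin at the centre of its underside.

How it is judged:
By the outcome, as a careful person would: the job done as asked, in the order asked, and still so for the second after the job is handed in, with the robot touching nothing.
It also fails if it takes over 48 s, if anything falls off the work surface, if the arm or the gripper's body presses on something with over 40 N, if the wrist force passes 120 N, or if a joint passes its speed limit or range.

### The arm

A 7-joint arm with a two-finger parallel gripper is mounted at the origin on the work surface. World frame = base frame: x ahead of the robot, y to its left, z up, the work surface at z = 0. Lengths are in m, angles in rad, forces in N, time in s.
With the tool pointing down it reaches from about 0.35 to 0.9 m from the base axis. Payload 8.1 kg.
Tool frame: the origin (TCP) lies on the centre line of the jaws, within the pads' length; the fingertips stand arm.tip_extent ahead of it and the grasp point (between the pads) lies 3 mm ahead of it (arm.tip_extent is the distance from the TCP to the fingertips, in m); y points along the fingers, z is the direction in which the jaws open and shut, and the axes are right-handed (so a half turn about y gives the same grasp; the last joint's range is limited). The gripper opens to 92 mm and grips with 3 to 60 N. Pads are 19 mm wide; open, the fingers measure 130 mm over their backs; the gripper's body (75 mm by 190 mm) begins 47 mm behind the grasp point.
Start: joints at [1.188, 0.434, 0.025, 1.573, -0.012, 1.134, -0.075], TCP at [0.173, -0.601, 0.249] pointing down, gripper open.
Joint ranges: [-2.62, 2.62], [-0.44, 2.09], [-1.27, 1.32], [0.08, 2.57], [-1.32, 4.46], [0.12, 2], [-2.74, 2.74]. Speed limits (rad/s): [2.22, 2.22, 3.01, 3.01, 3.14, 3.14, 3.14].

### API

Orientations are given as a rotation vector (axis times angle).
In Python, from cell import observe, get_image, sign_off, boxes_of, place_of, arm gives the robot as it stands.
- The arm moves only by the tool arm_command, never from a script. Its argument "plan" is a list of rows, each a list of 2 entries, a list of its own where there are three numbers: the shift along the tool's x, y, z in m, then the turn, a rotation vector about the tool's x, y, z in degrees. In form: [[[tx, ty, tz], [ax, ay, az]], ...]. A call has 1 to 5 rows; each row is the pose to reach, as a shift and turn from the pose commanded when the call began, along the tool's axes at that moment; what a row does not reach only later rows make up. A row lasts 1/10 s, in which the tool goes at most 50 mm and 8.59 degrees, less where a joint would pass 70% of its speed; a pose out of reach is approached as far as the arm can. A call with a gripper value outside its range is refused whole. "fingers" is the closure, from -1 (fully open) to 1 (shut), set as the call begins (left out, the last holds). The fingers move at their own pace and stop on an object; "squeeze" is the grip in N (left out, the last holds). Time passes only in rows, so rows that repeat a pose let the fingers close. It gives the time, the measured TCP pose, the force and the opening at its end, in the units of the state.
- observe(): the state, without advancing time (a new reading comes with each control period).
- get_image(name): name is "side" or "top"; returns a dict with "color" (384x512x3 uint8, red, green, blue), "camera_matrix" (3x3 intrinsics, pixels), "distortion" ([k1, k2, p1, p2, k3] as OpenCV has them; the pictures are not rectified), "world_to_cam" (4x4, takes a point from world to camera coordinates). Camera axes: x right, y up, looking along -z (the intrinsics and any distortion apply to the point x, -y, -z); pixel columns grow to the right and rows downward; lengths in m; the calibration is good to about 2 mm. A picture is of the moment at which its call begins. There is no depth.
- sign_off(): hands the job in, once; it reports no verdict.
Trained networks look in a picture, given as the dict that the camera call returned (one of the last four; its "shot" number tells which), for a name from the list of things; names that differ only in an ending like _2 or _b are one class to them, and where a whole thing is asked for, a point or a joint stands for the part that bears it (a point fixed in the world has none). Each returns a list of dicts, best first, with "confidence" (0 to 1); they miss things now and then, are a little off and sometimes report something else, mostly with a low value. They report only what shows in the picture. A call takes as long as a camera call.
- boxes_of(picture, thing): "point" ([column, row] in pixels, amid what is visible of it).
- place_of(picture, thing): "point" ([column, row] in pixels: a listed point, or the origin of a listed thing).
The state is a dict: "clock": time; "joints": joint angles; "dq": joint speeds; "joint_efforts": joint torques, N m; "position": TCP position; "ee_rot": TCP orientation; "force": force on the tool from outside, world axes, zero at the start; "ft_torque": the same for the moment, N m; "width": opening from 0.0 (shut) to 1.0 (fully open).
Only numpy, scipy, OpenCV 4.12 (cv2) and the standard library are available. Lean on these libraries where they do the work, as an engineer would, in place of code of your own. Each camera call takes 0.05 s, during which the arm holds its last target.

## Working session

There is one attempt and no reset: what is moved stays moved. The work goes in short steps, Python scripts to look and compute and a tool call to move; the robot and the scene stay as the last step left them, time stands still between calls to the robot, and variables do not carry over. Pictures are saved under pics/ and viewed, and the job is handed in when it is done.

Besides the shell and the picture viewer there is one more tool, called by a JSON object that holds its "api" and its "payload", one argument or row to a line. arm_command: Moves the arm, as the interface text tells. Its arguments: {"type":"object","properties":{"plan":{"type":"array","items":{"type":"array"}},"fingers":{"type":"number"},"squeeze":{"type":"number"}},"required":["plan"]}

```bash
ls; mkdir -p pics
python3 - <<'E'
from cell import observe,get_image,arm,boxes_of,place_of
import cv2
print(observe()); print({k:getattr(arm,k) for k in dir(arm) if not k.startswith('_')})
for n in("side","top"):
    p=get_image(n); cv2.imwrite(f"pics/{n}0.png",p["color"][:,:,::-1])
    print(n,p["camera_matrix"],p["distortion"],p["world_to_cam"])
    for t in("scale","platter_middle","jar","tare_well","tare_top","tare_key","power_key","tin","egg","spool_a"):
        print(t,place_of(p,t)[:2] )
E
```

```text
pics
{'clock': 0.0, 'joints': array([ 1.18838938,  0.43519118,  0.02493914,  1.57410814, -0.01159143,
        1.13398379, -0.07510751]), 'dq': array([ 0.00202344, -0.00026155, -0.00154118,  0.00133793,  0.00072502,
       -0.0001358 ,  0.00066397]), 'joint_efforts': array([-3.36388496e-05, -6.67857170e+01,  9.85292494e-01, -3.14460218e+01,
       -6.04825420e-02,  4.31203446e-02,  1.81557480e-04]), 'position': array([ 0.17243769, -0.60024275,  0.24796004]), 'ee_rot': array([-0.29206054,  2.07326991, -2.07011852]), 'force': array([-0.2433593 ,  0.4258883 , -0.09161098]), 'ft_torque': array([-0.02102647,  0.02111353, -0.02525659]), 'width': 1.0013706366088}
{'PlanningError': <class 'cell.PlanningError'>, 'tip_extent': 0.022}
side [[453.86204783   0.         254.36199162]
 [  0.         453.86204783 192.46804379]
 [  0.           0.           1.        ]] [-0.15395998  0.          0.          0.          0.        ] [[-0.96174572 -0.27393889 -0.00162851  0.5335027 ]
 [ 0.21310884 -0.75189224  0.62389317 -0.13277678]
 [-0.17213307  0.59967954  0.78150794 -0.87993894]
 [ 0.          0.          0.          1.        ]]
scale [{'point': [227.6, 220.2], 'confidence': 0.8}]
platter_middle [{'point': [228.3, 201.5], 'confidence': 0.88}, {'point': [293.9, 212.0], 'confidence': 0.53}]
jar [{'point': [217.4, 217.1], 'confidence': 0.96}, {'point': [222.5, 159.6], 'confidence': 0.66}]
tare_well [{'point': [292.6, 205.4], 'confidence': 0.67}]
tare_top [{'point': [295.2, 209.6], 'confidence': 0.6}]Traceback (most recent call last):
  File "<stdin>", line 8, in <module>
ValueError: it knows: egg, jar, magnet, platter_middle, scale, spool, tape, tare_top, tare_well, thimble, tin
```

```bash
cat > h.py <<'E'
import numpy as np,cv2
from scipy.spatial.transform import Rotation as R
from cell import observe,get_image,boxes_of,place_of
def ray(p,px):
    K=p["camera_matrix"];u=cv2.undistortPoints(np.array([[px]],float),K,np.array(p["distortion"]))[0,0]
    T=p["world_to_cam"];d=T[:3,:3].T@np.array([u[0],-u[1],-1]);o=-T[:3,:3].T@T[:3,3]
    return o,d
def atz(p,px,z):
    o,d=ray(p,px);return (o+d*(z-o[2])/d[2])
def proj(p,X):
    T=p["world_to_cam"];c=(T[:3,:3]@np.atleast_2d(X).T).T+T[:3,3]
    c=c*[1,-1,-1]
    return cv2.projectPoints(c,np.zeros(3),np.zeros(3),p["camera_matrix"],np.array(p["distortion"]))[0][:,0]
E
python3 - <<'E'
from h import *
Z=dict(scale=0,platter_middle=.06,jar=.06,tare_well=.052,tare_top=.042,tin=0,egg=0,spool=0,thimble=0,magnet=0,tape=0)
for n in("side","top"):
    p=get_image(n); 
    cv2.imwrite(f"pics/{n}1.png",cv2.resize(p["color"][:,:,::-1],(800,600),interpolation=cv2.INTER_CUBIC))
    if n=="top":print(p["world_to_cam"],p["camera_matrix"][0,0])
    for t in Z:
        print(n,t,[(q["point"],q["confidence"],atz(p,q["point"],Z[t]).round(4)) for q in place_of(p,t)[:3]])
E
```

```text
side scale [([230.0, 222.3], 0.6, array([0.5867, 0.0718, 0.    ]))]
side platter_middle [([226.7, 204.3], 0.64, array([0.5908, 0.0716, 0.06  ]))]
side jar [([220.6, 216.5], 0.85, array([0.593 , 0.1029, 0.06  ]))]
side tare_well [([295.2, 204.0], 0.96, array([0.4621, 0.0281, 0.052 ])), ([267.9, 140.1], 0.18, array([ 0.5603, -0.1306,  0.052 ]))]
side tare_top [([295.4, 214.6], 0.68, array([0.4569, 0.0461, 0.042 ])), ([229.1, 200.0], 0.49, array([0.5946, 0.0471, 0.042 ]))]
side tin [([181.0, 296.4], 0.56, array([0.6233, 0.257 , 0.    ])), ([295.0, 175.6], 0.53, array([ 0.4854, -0.0894,  0.    ])), ([255.8, 299.4], 0.42, array([0.4882, 0.224 , 0.    ]))]
side egg [([256.3, 299.1], 0.55, array([0.4874, 0.2232, 0.    ]))]
side spool [([294.8, 172.8], 0.79, array([ 0.4876, -0.0974,  0.    ])), ([298.0, 148.4], 0.78, array([ 0.4971, -0.1743,  0.    ]))]
side thimble [([223.7, 160.4], 0.54, array([ 0.6539, -0.0897,  0.    ])), ([297.3, 149.2], 0.4, array([ 0.4981, -0.1712,  0.    ]))]
side magnet [([250.2, 169.8], 0.59, array([ 0.5869, -0.0786,  0.    ])), ([296.2, 214.6], 0.32, array([0.4592
[... 560 characters left out ...]
.6012, 0.1031, 0.06  ]))]
top tare_well [([245.4, 234.1], 0.71, array([0.4624, 0.0367, 0.052 ]))]
top tare_top [([246.0, 227.5], 0.45, array([0.4761, 0.0349, 0.042 ]))]
top tin [([147.6, 165.0], 0.67, array([0.6226, 0.2605, 0.    ]))]
top egg [([165.5, 224.5], 0.73, array([0.4837, 0.2205, 0.    ]))]
top spool [([331.2, 216.8], 0.62, array([ 0.4938, -0.1671,  0.    ])), ([302.7, 218.0], 0.49, array([ 0.4925, -0.0992,  0.    ]))]
top thimble [([298.0, 152.2], 0.63, array([ 0.6474, -0.0915,  0.    ]))]
top magnet [([293.4, 182.3], 0.76, array([ 0.5766, -0.079 ,  0.    ])), ([145.3, 166.2], 0.61, array([0.6199, 0.2659, 0.    ]))]
top tape [([334.9, 179.8], 0.84, array([ 0.581, -0.178,  0.   ]))]
```

View pics/side1.png

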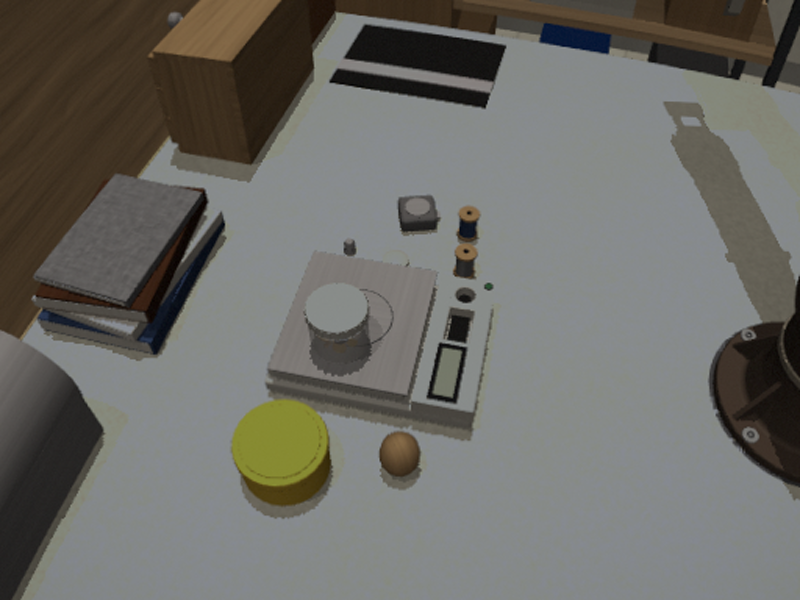

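View pics/top1.png

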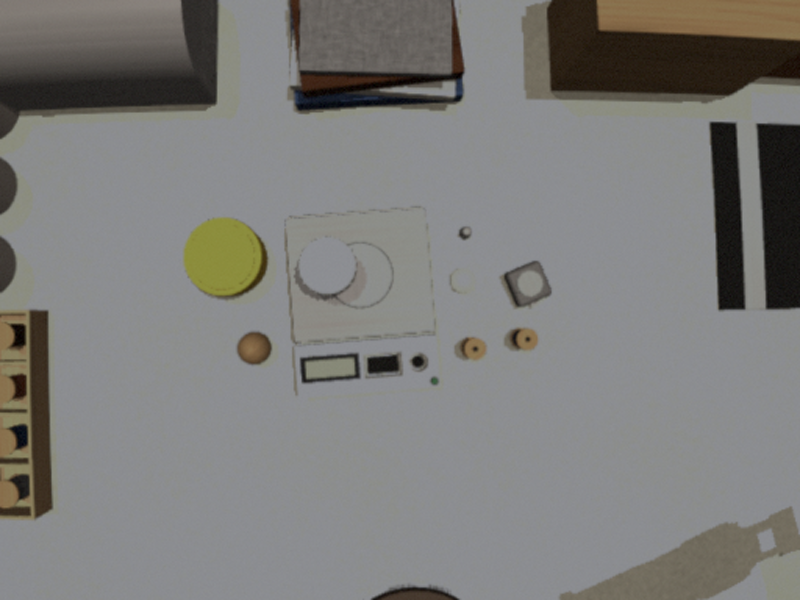

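Run:
```python
from h import *
p=get_image("top");c=p["color"][125:260,175:290,::-1]
c=cv2.convertScaleAbs(c,alpha=1.5)
cv2.imwrite("pics/tz.png",cv2.resize(c,None,fx=4.4,fy=4.4,interpolation=cv2.INTER_CUBIC))
p=get_image("side");c=p["color"][150:280,165:325,::-1]
cv2.imwrite("pics/sz.png",cv2.resize(cv2.convertScaleAbs(c,alpha=1.5),None,fx=4.4,fy=4.4,interpolation=cv2.INTER_CUBIC))
```

```text
(no output)
```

View pics/tz.png

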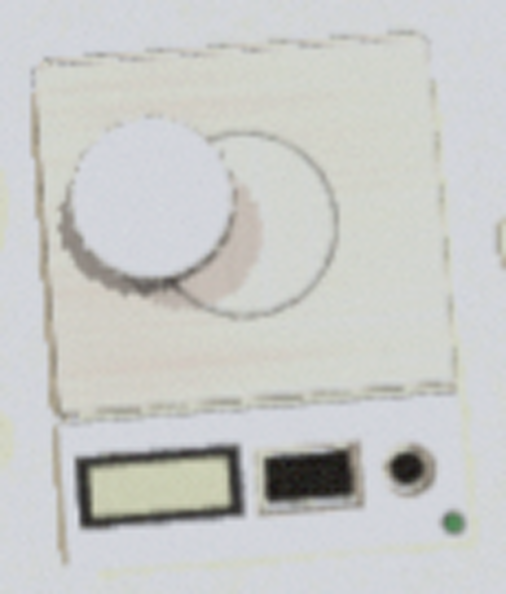

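View pics/sz.png

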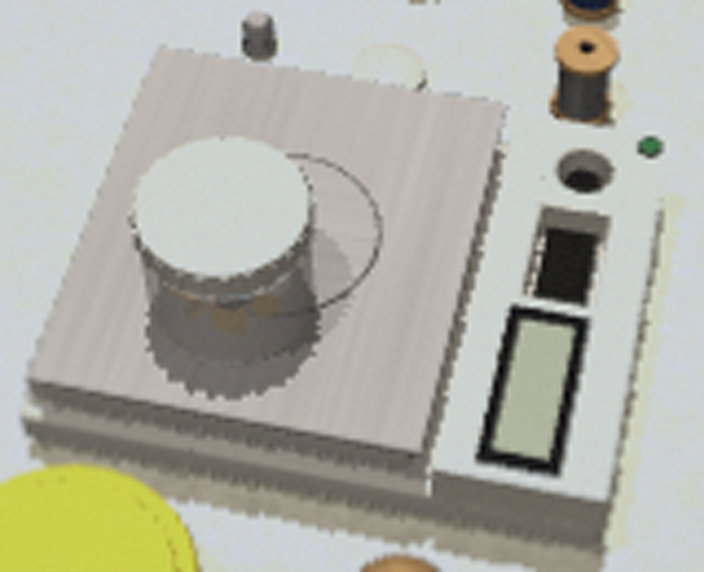

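```bash
cat > fit.py <<'E'
from h import *
from scipy.optimize import least_squares
t=get_image("top");s=get_image("side")
def px(u,o): return (np.array(u)+.5)/4.4-.5+o
P=[(.086,.098,.06),(.086,-.098,.06),(-.086,-.098,.06),(-.086,.098,.06)]
W=[(-.112,.004,.052),(-.112,-.048,.052),(-.144,-.048,.052),(-.144,.004,.052)]
tp=px([(38,63),(425,35),(457,385),(60,415),(258,450),(360,441),(362,511),(260,516)],[175,125])
sp=px([(33,380),(162,47),(505,103),(428,452),(525,297),(540,207),(610,213),(590,305)],[165,150])
M=np.array(P+W)
def tf(q,M):
    c,s_=np.cos(q[2]),np.sin(q[2]);return np.c_[q[0]+c*M[:,0]-s_*M[:,1],q[1]+s_*M[:,0]+c*M[:,1],M[:,2]]
for name,fs in (("both",[(t,tp),(s,sp)]),("top",[(t,tp)]),("side",[(s,sp)])):
    f=lambda q:np.concatenate([(proj(a,tf(q,M))-b).ravel() for a,b in fs])
    r=least_squares(f,[.59,.07,0],loss="soft_l1");print(name,r.x.round(4),np.rad2deg(r.x[2]),f(r.x).round(1).tolist())
    print("well",tf(r.x,np.array([[-.128,-.022,.052]])).round(4))
print("jar top",atz(t,px((152,198),[175,125]),.128),"side",atz(s,px((223,207),[165,150]),.128))
E
python3 fit.py
```

```text
both [0.5897 0.0672 0.0637] 3.6509948851490774 [-1.0, 1.2, 0.7, 0.8, 0.0, -0.4, 0.0, 0.3, -0.5, 0.5, -0.0, 0.5, 0.7, -0.8, 0.2, 0.1, -1.4, -0.4, -1.2, -0.1, 0.3, -0.0, -1.4, 0.2, -0.6, -0.7, 0.5, -0.7, 0.2, 0.6, 0.9, 0.3]
well [[0.4634 0.0371 0.052 ]]
top [0.5904 0.0668 0.0576] 3.301960000406341 [-0.6, 0.6, 1.1, 0.7, -0.0, -0.4, -0.0, -0.3, -0.6, 0.2, -0.1, 0.4, 0.5, -1.0, 0.0, -0.2]
well [[0.4639 0.0375 0.052 ]]
side [0.589  0.0675 0.0701] 4.013569778983184 [-0.9, 0.1, -1.2, 0.2, 0.4, -0.1, -0.7, 0.2, -0.2, -0.8, 0.7, -0.8, 0.5, 0.4, 1.3, 0.2]
well [[0.4628 0.0366 0.052 ]]
jar top [0.59828436 0.10779465 0.128     ] side [0.59675385 0.10880763 0.128     ]
```

```bash
cat >> h.py <<'E'
def rot(d,t,sgn=1):
    """tool rotation: y approach, down and leaning t rad toward horizontal dir d; jaws horizontal perpendicular to d"""
    d=np.r_[d,0.]/np.linalg.norm(d);y=d*np.sin(t)+np.r_[0,0,-np.cos(t)]
    z=sgn*np.array([-d[1],d[0],0]);x=np.cross(y,z);return np.c_[x,y,z]
def delta(tip,Rt,off=None,ext=.022):
    """tip: world point for fingertip centre"""
    o=observe();R0=R.from_rotvec(o["ee_rot"]).as_matrix()
    tcp=np.array(tip)-Rt[:,1]*ext
    sh=R0.T@(tcp-o["position"]);rv=R.from_matrix(R0.T@Rt).as_rotvec(degrees=True)
    n=max(np.linalg.norm(sh)/.05,np.linalg.norm(rv)/8.59)
    print("pos",o["position"].round(4),"clock",round(float(o["clock"]),2),"F",o["force"].round(2),"w",round(float(o["width"]),3))
    print("shift mm",(sh*1000).round(1),"rv deg",rv.round(2),"rows",round(n,2))
    return sh,rv
E
python3 - <<'E'
from h import *
o=observe();print(R.from_rotvec(o["ee_rot"]).as_matrix().round(3))
d=np.array([-.188,-.982])
for s in(1,-1):
  Rt=rot(d,np.deg2rad(25),s);print(s,Rt.round(3).tolist());delta([0.618,.21,.16],Rt)
E
```

```text
[[-0.961  0.     0.276]
 [-0.276 -0.    -0.961]
 [ 0.    -1.     0.   ]]
1 [[-0.17, -0.079, 0.982], [-0.89, -0.415, -0.188], [0.423, -0.906, 0.0]]
pos [ 0.1726 -0.6007  0.2488] clock 1.7 F [-0.24  1.38 -0.8 ] w 1.004
shift mm [-656.1   68.7 -664.6] rv deg [ 13.76 -62.09 -22.4 ] rows 18.73
-1 [[0.17, -0.079, -0.982], [0.89, -0.415, 0.188], [-0.423, -0.906, -0.0]]
pos [ 0.1726 -0.6007  0.2488] clock 1.7 F [-0.24  1.38 -0.8 ] w 1.004
shift mm [-656.1   68.7 -664.6] rv deg [ 25.42 114.7   15.62] rows 18.73
```

{"api": "arm_command", "payload": {
  "plan": [
    [[-0.035,0,-0.035],[0.7,-3.3,-1.2]],
    [[-0.07,0,-0.07],[1.4,-6.6,-2.4]],
    [[-0.105,0,-0.105],[2.1,-9.9,-3.6]],
    [[-0.14,0,-0.14],[2.8,-13.2,-4.8]],
    [[-0.175,0,-0.175],[3.5,-16.5,-6]]
  ],
  "fingers": 0.13
}}

```text
clock: 2.2
position: [0.2932, -0.3825, 0.249]
ee_rot: [-0.661, 1.853, -2.007]
force: [1.9, -1.0, -0.9]
width: 0.613
```

```bash
cat > g.py <<'E'
from h import *
import sys
d=np.array([-.188,-.982]);Rt=rot(d,np.deg2rad(25))
a=[float(v) for v in sys.argv[1:4]]
delta(a,Rt)
E
python3 g.py .618 .21 .18
```

```text
pos [ 0.2932 -0.3825  0.249 ] clock 2.2 F [ 1.89 -0.95 -0.92] w 0.613
shift mm [-600.6  -34.1 -330.4] rv deg [ 10.17 -45.44 -16.43] rows 13.73
```

{"api": "arm_command", "payload": {
  "plan": [
    [[-0.043,-0.0024,-0.0236],[0.7,-3.2,-1.2]],
    [[-0.086,-0.005,-0.047],[1.4,-6.4,-2.4]],
    [[-0.129,-0.0073,-0.071],[2.1,-9.7,-3.5]],
    [[-0.172,-0.01,-0.094],[2.9,-12.9,-4.7]],
    [[-0.215,-0.012,-0.118],[3.6,-16.1,-5.9]]
  ]
}}

```text
clock: 2.7
position: [0.4109, -0.1677, 0.2317]
ee_rot: [-0.981, 1.615, -1.91]
force: [1.6, -1.4, 0.9]
width: 0.438
```

```bash
python3 g.py .618 .21 .18
```

```text
pos [ 0.4109 -0.1677  0.2317] clock 2.7 F [ 1.57 -1.38  0.9 ] w 0.438
shift mm [-424.   -73.2  -95.7] rv deg [  6.56 -29.37 -10.56] rows 8.82
```

{"api": "arm_command", "payload": {
  "plan": [
    [[-0.047,-0.008,-0.0106],[0.7,-3.3,-1.2]],
    [[-0.094,-0.016,-0.021],[1.5,-6.5,-2.3]],
    [[-0.141,-0.024,-0.032],[2.2,-9.8,-3.5]],
    [[-0.188,-0.0325,-0.0425],[2.9,-13,-4.7]],
    [[-0.235,-0.0407,-0.053],[3.6,-16.3,-5.9]]
  ]
}}

```text
clock: 3.2
position: [0.5271, 0.0466, 0.214]
ee_rot: [-1.267, 1.359, -1.778]
force: [1.9, -0.3, 0.1]
width: 0.435
```

```bash
python3 g.py .618 .21 .18
```

```text
pos [0.5271 0.0466 0.214 ] clock 3.2 F [ 1.95 -0.35  0.05] w 0.435
shift mm [-188.5  -53.1   13.7] rv deg [  3.03 -13.05  -4.69] rows 3.93
```

{"api": "arm_command", "payload": {
  "plan": [
    [[-0.047,-0.013,0.0034],[0.8,-3.3,-1.2]],
    [[-0.094,-0.0265,0.007],[1.5,-6.5,-2.3]],
    [[-0.141,-0.04,0.01],[2.3,-9.8,-3.5]],
    [[-0.1885,-0.053,0.0137],[3.0,-13,-4.7]],
    [[-0.1885,-0.053,0.0137],[3.0,-13,-4.7]]
  ]
}}

```text
clock: 3.7
position: [0.6187, 0.2249, 0.1966]
ee_rot: [-1.469, 1.141, -1.643]
force: [-0.7, 0.3, -0.1]
width: 0.437
```

```bash
python3 g.py .610 .173 .13
python3 - <<'E'
from h import *
for n in("side","top"):
    p=get_image(n);cv2.imwrite(f"pics/{n}2.png",cv2.resize(p["color"][:,:,::-1],(800,600)))
E
```

```text
pos [0.6187 0.2249 0.1966] clock 3.7 F [-0.65  0.29 -0.09] w 0.437
shift mm [19.8 60.5  1.2] rv deg [ 0.13  0.46 -0.2 ] rows 1.27
```

View pics/side2.png

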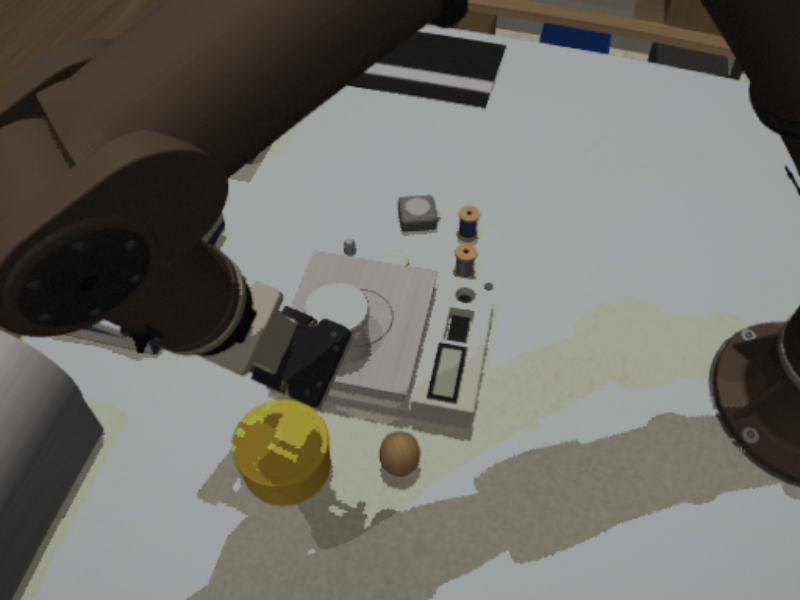

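View pics/top2.png

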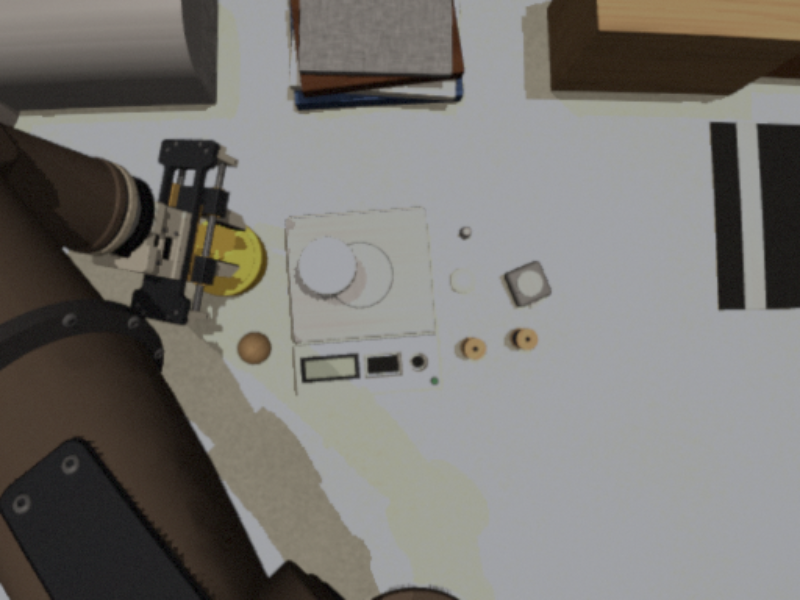

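```bash
python3 g.py .6088 .167 .12;python3 g.py .6088 .167 .075
```

```text
pos [0.6189 0.2188 0.1986] clock 3.8 F [ 0.15 -1.33 -1.03] w 0.435
shift mm [14.7 71.5  0. ] rv deg [ 0.13  0.   -0.03] rows 1.46
pos [0.6189 0.2188 0.1986] clock 3.8 F [ 0.15 -1.33 -1.03] w 0.435
shift mm [-4.300e+00  1.123e+02  1.000e-01] rv deg [ 0.13  0.   -0.03] rows 2.25
```

{"api": "arm_command", "payload": {
  "plan": [
    [[0.005,0.035,0],[0,0,0]],
    [[0.01,0.06,0],[0,0,0]],
    [[0.004,0.085,0],[0,0,0]],
    [[-0.0043,0.1123,0],[0,0,0]],
    [[-0.0043,0.1123,0],[0,0,0]]
  ]
}}

```text
clock: 4.3
position: [0.6093, 0.1704, 0.0939]
ee_rot: [-1.469, 1.147, -1.657]
force: [-0.1, -0.4, -0.1]
width: 0.435
```

```bash
python3 g.py .6048 .146 .075
python3 - <<'E'
from h import *
for n in("side","top"):
    p=get_image(n);cv2.imwrite(f"pics/{n}3.png",cv2.resize(p["color"][110:300,140:340,::-1],(800,760))[:600])
E
```

```text
pos [0.6093 0.1704 0.0939] clock 4.3 F [-0.08 -0.42 -0.11] w 0.435
shift mm [14.5  5.7  0.3] rv deg [ 0.34 -0.22  0.24] rows 0.31
```

View pics/side3.png

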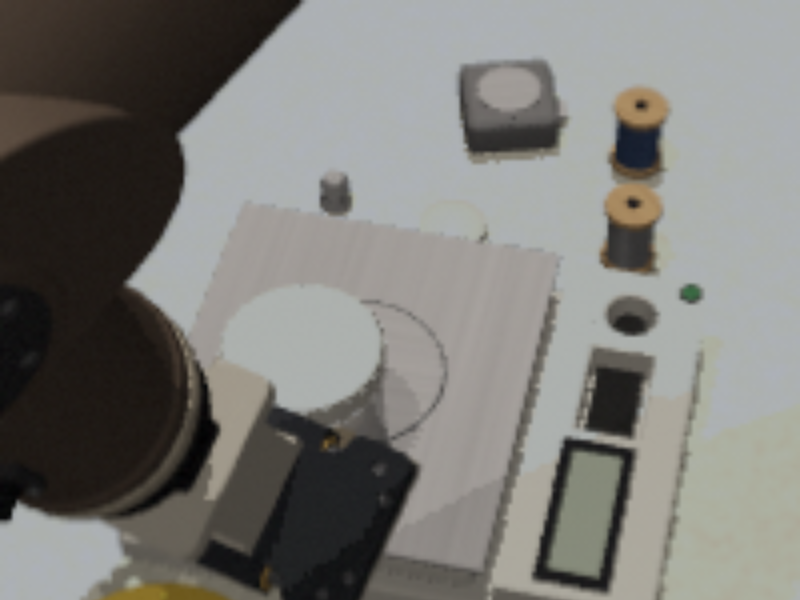

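View pics/top3.png

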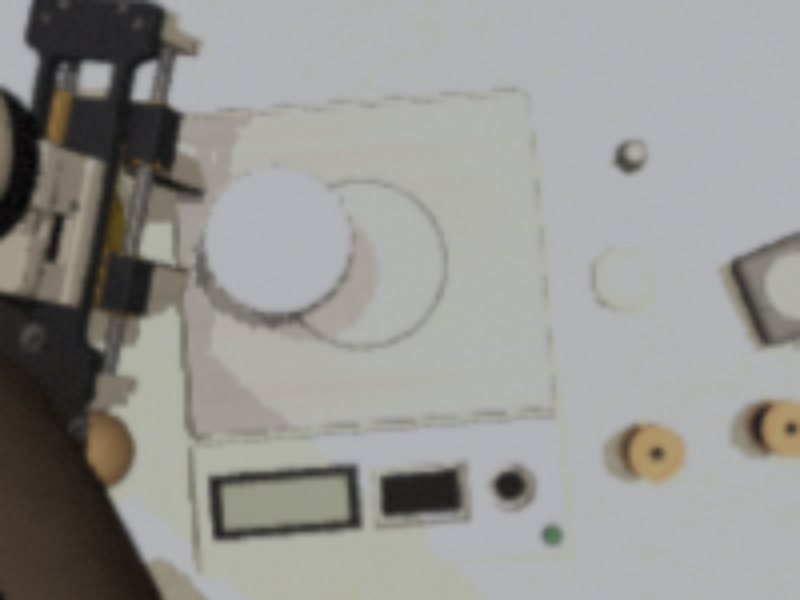

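{"api": "arm_command", "payload": {
  "plan": [
    [[0.004,0.0017,0],[0,0,0]],
    [[0.008,0.0035,0],[0,0,0]],
    [[0.0115,0.005,0],[0,0,0]],
    [[0.0145,0.0063,0],[0,0,0]],
    [[0.0172,0.0076,0],[0,0,0]]
  ]
}}

```text
clock: 4.9
position: [0.6072, 0.1557, 0.097]
ee_rot: [-1.463, 1.144, -1.655]
force: [-0.4, 0.2, -0.4]
width: 0.433
```

{"api": "arm_command", "payload": {
  "plan": [
    [[0.0022,0.001,0],[0,0,0]],
    [[0.0044,0.002,0],[0,0,0]],
    [[0.0066,0.0031,0],[0,0,0]],
    [[0.0088,0.0041,0],[0,0,0]],
    [[0.011,0.0051,0],[0,0,0]]
  ]
}}

```text
clock: 5.4
position: [0.6049, 0.1443, 0.0967]
ee_rot: [-1.463, 1.144, -1.654]
force: [-0.1, 2.5, 0.9]
width: 0.435
```

```bash
python3 g.py .5970 .1051 .075
python3 - <<'E'
from h import *
ims=[]
for n in("side","top"):
    p=get_image(n);ims.append(cv2.resize(p["color"][125:275,160:310,::-1],(400,400)))
cv2.imwrite("pics/b4.png",np.hstack(ims))
E
```

```text
pos [0.6049 0.1443 0.0967] clock 5.4 F [-0.06  2.47  0.91] w 0.435
shift mm [27.1 14.5 -0.3] rv deg [ 0.09 -0.12 -0.06] rows 0.61
```

View pics/b4.png

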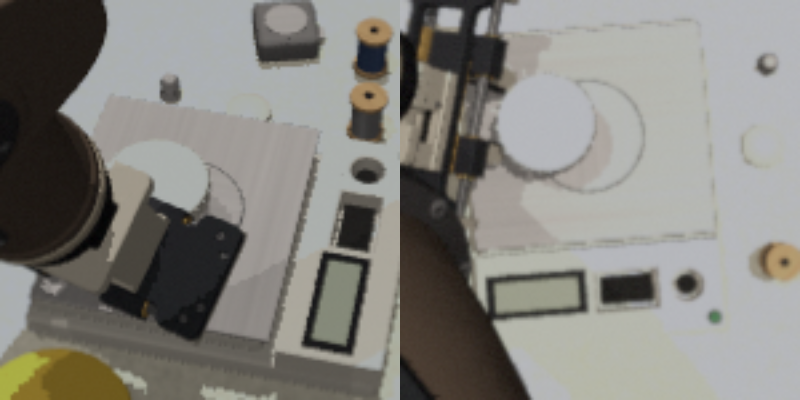

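```bash
cat > lid.py <<'E'
from h import *
import sys
from scipy.optimize import least_squares
# fit lid top circle (r 37, z .128) as silhouette by gradient along projected outline in top view
def lid(p,g,z=.128,r=.037):
    im=cv2.GaussianBlur(p["color"].astype(np.float32).mean(2),(0,0),.8)
    a=np.linspace(0,2*np.pi,90,endpoint=False)
    def val(c,rr):
        q=proj(p,np.c_[c[0]+rr*np.cos(a),c[1]+rr*np.sin(a),np.full(90,z)]).astype(np.float32)
        return cv2.remap(im,q[:,0:1],q[:,1:2],cv2.INTER_LINEAR)[:,0]
    best=None
    for dx in np.arange(-.012,.0121,.001):
        for dy in np.arange(-.012,.0121,.001):
            c=(g[0]+dx,g[1]+dy);s=np.minimum(val(c,r-.003)-val(c,r+.003),25).sum()
            if best is None or s>best[0]:best=(s,c)
    return best
if __name__=="__main__":
    g=[float(v) for v in sys.argv[1:3]]
    t=get_image("top");print("top lid",lid(t,g)); s=get_image("side");print("side lid",lid(s,g))
    for p in(t,s):print([(q["confidence"],atz(p,q["point"],.06).round(4)) for q in place_of(p,"jar")[:1]])
E
python3 lid.py .5955 .097
python3 - <<'E'
from h import *
t=get_image("top");print(atz(t,(214.06,171.2),.128))
E
```

```text
top lid (np.float32(1683.8788), (np.float64(0.5965), np.float64(0.09900000000000002)))
side lid (np.float32(1275.4338), (np.float64(0.5975), np.float64(0.09700000000000002)))
[(0.96, array([0.5994, 0.0977, 0.06  ]))]
[(0.63, array([0.5944, 0.0991, 0.06  ]))]
[0.59496796 0.098115   0.128     ]
```

{"api": "arm_command", "payload": {
  "plan": [
    [[0.0024,0.0011,0],[0,0,0]],
    [[0.0048,0.0023,0],[0,0,0]],
    [[0.0072,0.0034,0],[0,0,0]],
    [[0.0096,0.0045,0],[0,0,0]],
    [[0.012,0.0057,0],[0,0,0]]
  ]
}}

```text
clock: 6.25
position: [0.6023, 0.1309, 0.0966]
ee_rot: [-1.464, 1.144, -1.654]
force: [0.7, 1.6, 0.2]
width: 0.436
```

{"api": "arm_command", "payload": {
  "plan": [
    [[0.0024,0.0011,0],[0,0,0]],
    [[0.0048,0.0023,0],[0,0,0]],
    [[0.0072,0.0034,0],[0,0,0]],
    [[0.0096,0.0045,0],[0,0,0]],
    [[0.0096,0.0045,0],[0,0,0]]
  ]
}}

```text
clock: 6.75
position: [0.6003, 0.1201, 0.0966]
ee_rot: [-1.464, 1.145, -1.655]
force: [0.2, 0.9, -0.3]
width: 0.436
```

```bash
python3 g.py .5970 .1051 .075; python3 lid.py .592 .077
python3 - <<'E'
from h import *
ims=[]
for n in("side","top"):
    p=get_image(n);ims.append(cv2.resize(p["color"][125:275,160:310,::-1],(400,400)))
cv2.imwrite("pics/b5.png",np.hstack(ims))
E
```

```text
pos [0.6003 0.1201 0.0966] clock 6.75 F [ 0.18  0.86 -0.33] w 0.436
shift mm [ 4.8  4.  -0.4] rv deg [ 0.11 -0.16 -0.01] rows 0.13
top lid (np.float32(1618.6686), (np.float64(0.592), np.float64(0.07500000000000001)))
side lid (np.float32(1231.8993), (np.float64(0.593), np.float64(0.07400000000000001)))
[(0.89, array([0.5986, 0.073 , 0.06  ]))]
[(0.97, array([0.593 , 0.0768, 0.06  ]))]
```

View pics/b5.png

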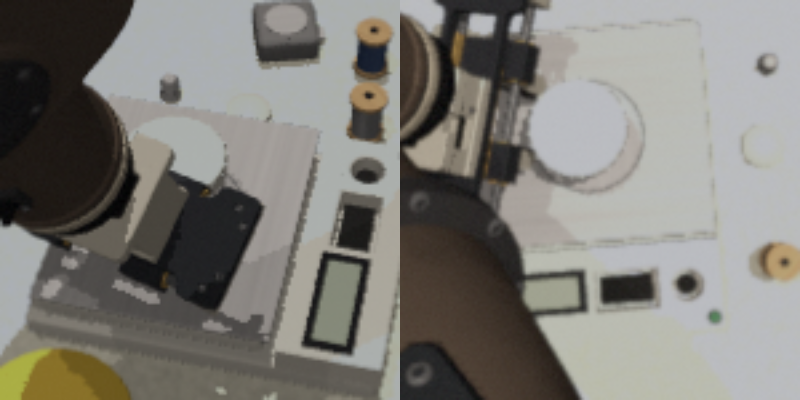

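Run:
```python
from h import *
t=get_image("top");print(atz(t,(230.3,175.75),.06))
# side: embossed circle predicted overlay
s=get_image("side")
a=np.linspace(0,2*np.pi,60)
ims=[]
for p in(t,s):
    im=cv2.resize(p["color"][125:275,160:310,::-1],(800,800),interpolation=cv2.INTER_CUBIC)
    for (c,r,z,col) in(((.5897,.0672),.046,.06,(0,0,255)),((.5925,.0745),.037,.128,(0,255,0))):
        q=(proj(p,np.c_[c[0]+r*np.cos(a),c[1]+r*np.sin(a),np.full(60,z)])-[160,125]+.5)*800/150
        cv2.polylines(im,[q.astype(int)],True,col,1)
    ims.append(im[50:550,0:600] )
cv2.imwrite("pics/o5t.png",ims[0]);cv2.imwrite("pics/o5s.png",ims[1])
```

```text
[0.59010789 0.06732478 0.06      ]
```

View pics/o5t.png

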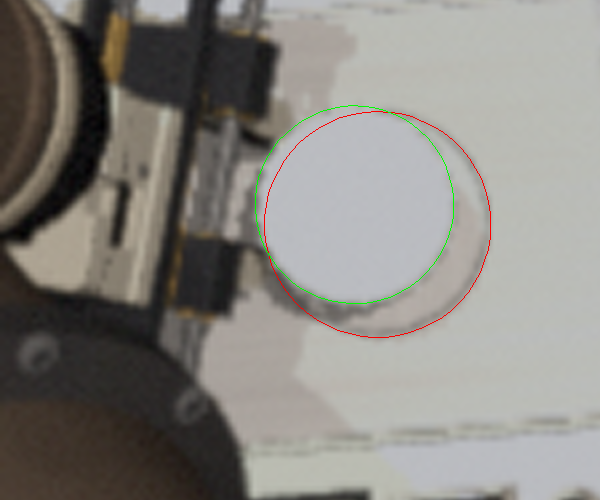

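View pics/o5s.png

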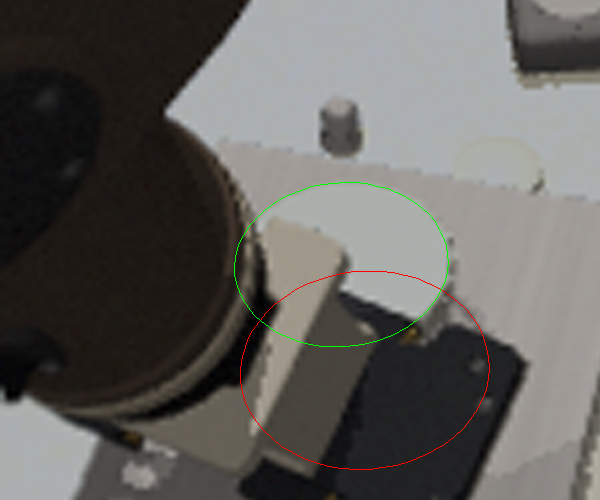

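{"api": "arm_command", "payload": {
  "plan": [
    [[0.0018,0.0008,0],[0,0,0]],
    [[0.0036,0.0016,0],[0,0,0]],
    [[0.0053,0.0024,0],[0,0,0]],
    [[0.0067,0.0031,0],[0,0,0]],
    [[0.0067,0.0031,0],[0,0,0]]
  ]
}}

```text
clock: 7.65
position: [0.5989, 0.1131, 0.0966]
ee_rot: [-1.464, 1.145, -1.655]
force: [0.2, 1.2, 0.8]
width: 0.435
```

```bash
python3 g.py .5970 .1051 .075; python3 lid.py .590 .067
```

```text
pos [0.5989 0.1131 0.0966] clock 7.65 F [0.21 1.17 0.79] w 0.435
shift mm [-1.7  1.  -0.4] rv deg [ 0.1  -0.15 -0.03] rows 0.04
top lid (np.float32(1829.4464), (np.float64(0.59), np.float64(0.06900000000000002)))
side lid (np.float32(1093.1028), (np.float64(0.593), np.float64(0.06700000000000002)))
[(0.96, array([0.5948, 0.0703, 0.06  ]))]
[(0.93, array([0.5865, 0.0655, 0.06  ]))]
```

{"api": "arm_command", "payload": {
  "plan": [
    [[-0.007,-0.003,0],[0,0,0]],
    [[-0.016,-0.007,0],[0,0,0]],
    [[-0.025,-0.02,0],[0,0,0]],
    [[-0.025,-0.06,0],[0,0,0]],
    [[-0.02,-0.105,0],[0,0,0]]
  ]
}}

```text
clock: 8.35
position: [0.61, 0.1766, 0.1834]
ee_rot: [-1.468, 1.145, -1.652]
force: [1.3, -0.0, -0.4]
width: 0.436
```

```bash
cat > g2.py <<'E'
from h import *
import sys
Rt=rot(np.array([-.998,-.0637]),0)
delta([float(v) for v in sys.argv[1:4]],Rt)
E
python3 g2.py .4634 .0371 .18; python3 lid.py .590 .067
```

```text
pos [0.61   0.1766 0.1834] clock 8.35 F [ 1.32 -0.04 -0.39] w 0.436
shift mm [ 157.    53.2 -117.7] rv deg [-16.27  74.21  21.41] rows 9.19
top lid (np.float32(1613.4445), (np.float64(0.589), np.float64(0.06800000000000002)))
side lid (np.float32(754.98584), (np.float64(0.59), np.float64(0.06600000000000002)))
[(0.77, array([0.594, 0.061, 0.06 ]))]
[(0.84, array([0.5911, 0.0629, 0.06  ]))]
```

{"api": "arm_command", "payload": {
  "plan": [
    [[0.012,-0.02,-0.012],[-1.7,8,2.3]],
    [[0.032,-0.015,-0.025],[-3.5,16,4.6]],
    [[0.05,-0.005,-0.039],[-5.3,24,6.9]],
    [[0.068,0.005,-0.052],[-7,32,9.2]],
    [[0.086,0.015,-0.065],[-8.8,40,11.5]]
  ],
  "fingers": 1,
  "squeeze": 5
}}

```text
clock: 9.05
position: [0.5299, 0.1034, 0.205]
ee_rot: [-0.807, 1.759, -2.028]
force: [-0.0, 0.1, -0.8]
width: 0.051
```

```bash
python3 g2.py .4634 .0371 .15
```

```text
pos [0.5299 0.1034 0.205 ] clock 9.05 F [-0.    0.15 -0.79] w 0.051
shift mm [84.8 51.4  9. ] rv deg [-7.47 33.74  9.76] rows 4.18
```

{"api": "arm_command", "payload": {
  "plan": [
    [[0.02,0.008,0.002],[-1.7,8,2.3]],
    [[0.042,0.02,0.004],[-3.5,16,4.6]],
    [[0.064,0.035,0.007],[-5.3,24,6.9]],
    [[0.0848,0.0514,0.009],[-7.2,32,9.4]],
    [[0.0848,0.0514,0.009],[-7.47,33.74,9.76]]
  ]
}}

```text
clock: 9.55
position: [0.4603, 0.0335, 0.1709]
ee_rot: [-0.072, 2.19, -2.196]
force: [-1.1, -0.2, 0.1]
width: 0.008
```

```bash
python3 g2.py .4634 .0371 .075
python3 - <<'E'
from h import *
ims=[]
for n in("side","top"):
    p=get_image(n);ims.append(cv2.resize(p["color"][125:275,160:310,::-1],(400,400)))
cv2.imwrite("pics/b6.png",np.hstack(ims))
E
```

```text
pos [0.4603 0.0335 0.1709] clock 9.55 F [-1.09 -0.18  0.14] w 0.008
shift mm [-3.7 73.8 -3.6] rv deg [-0.13 -0.18  0.3 ] rows 1.48
```

View pics/b6.png

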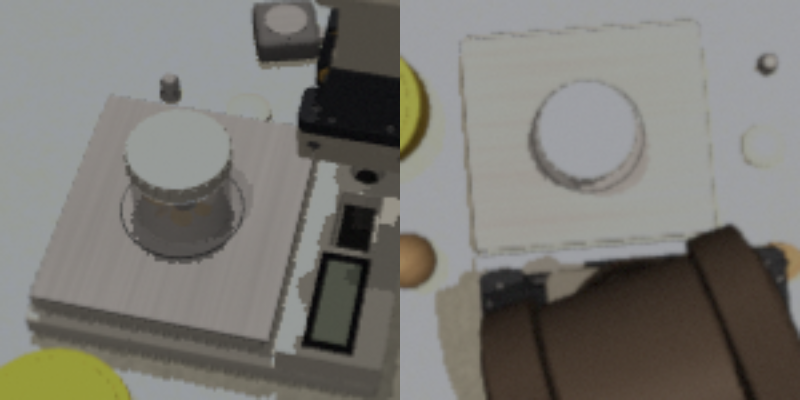

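```bash
python3 lid.py .590 .067
python3 - <<'E'
from h import *
a=np.linspace(0,2*np.pi,90)
ims=[]
for n in("side","top"):
    p=get_image(n);x0,y0=(200,155) if n=="side" else (200,145)
    im=cv2.resize(p["color"][y0:y0+75,x0:x0+60,::-1],(400,500),interpolation=cv2.INTER_CUBIC)
    for c,r,z,col in(((.5897,.0672),.046,.06,(0,0,255)),((.5897,.0672),.037,.128,(0,255,0)),((.5897,.0672),.036,.06,(255,0,0))):
        q=(proj(p,np.c_[c[0]+r*np.cos(a),c[1]+r*np.sin(a),np.full(90,z)])-[x0,y0]+.5)*400/60
        cv2.polylines(im,[q.astype(int)],True,col,1)
    ims.append(im)
cv2.imwrite("pics/o6.png",np.hstack(ims))
E
```

```text
top lid (np.float32(1588.6534), (np.float64(0.589), np.float64(0.06800000000000002)))
side lid (np.float32(1600.6525), (np.float64(0.59), np.float64(0.06700000000000002)))
[(0.69, array([0.5974, 0.0648, 0.06  ]))]
[(0.67, array([0.5933, 0.0677, 0.06  ]))]
```

View pics/o6.png

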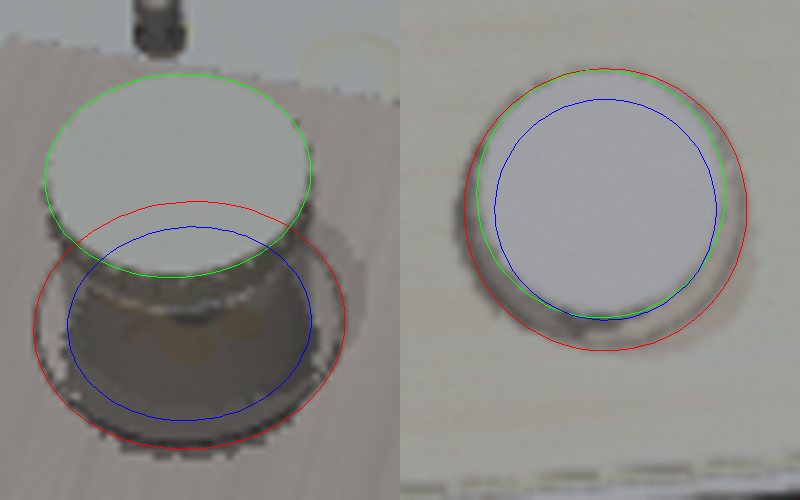

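{"api": "arm_command", "payload": {
  "plan": [
    [[-0.002,0.025,-0.002],[0,0,0]],
    [[-0.0037,0.05,-0.0036],[0,0,0.2]],
    [[-0.0037,0.0738,-0.0036],[0,0,0.3]],
    [[-0.0037,0.0738,-0.0036],[0,0,0.3]]
  ]
}}

```text
clock: 10.35
position: [0.4668, 0.0416, 0.097]
ee_rot: [-0.078, 2.184, -2.185]
force: [-0.2, -0.9, -0.2]
width: 0.006
```

```bash
python3 g2.py .4634 .0371 .043
python3 - <<'E'
from h import *
p=get_image("side");x0,y0=250,150
im=cv2.resize(p["color"][y0:y0+100,x0:x0+100,::-1],(600,600),interpolation=cv2.INTER_CUBIC)
a=np.array([(-1,-1),(1,-1),(1,1),(-1,1)])
def dr(c,hx,hy,z,yaw,col):
    cc,s=np.cos(yaw),np.sin(yaw);P=a*[hx,hy];P=np.c_[c[0]+cc*P[:,0]-s*P[:,1],c[1]+s*P[:,0]+cc*P[:,1],np.full(4,z)]
    q=(proj(p,P)-[x0,y0]+.5)*6;cv2.polylines(im,[q.astype(int)],True,col,1)
dr((.4634,.0371),.016,.026,.052,.0637,(0,0,255))
o=observe();Ro=R.from_rotvec(o["ee_rot"]).as_matrix();t=o["position"]+.022*Ro[:,1];print("tip",t,Ro.round(3).tolist())
dr(t,.0095,.019,t[2],.0637,(0,255,0))
cv2.imwrite("pics/o7.png",im)
E
```

```text
pos [0.4668 0.0416 0.097 ] clock 10.35 F [-0.24 -0.95 -0.16] w 0.006
shift mm [ 3.7 32.   4.2] rv deg [-0.04  0.45 -0.04] rows 0.65
tip [0.4676879  0.04175149 0.07648023] [[-0.997, 0.002, 0.071], [-0.071, -0.0, -0.997], [-0.002, -1.0, 0.001]]
```

View pics/o7.png

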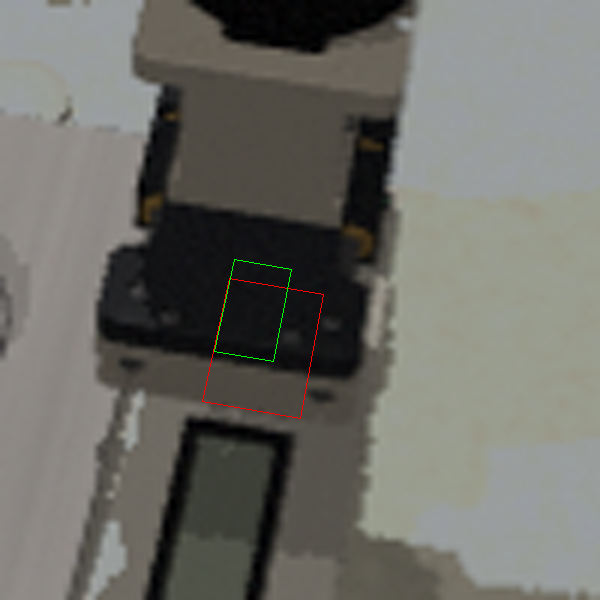

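```bash
python3 - <<'E'
from h import *
for i in range(4):
    o=observe();print(o["position"].round(4));get_image("top")
E
python3 g2.py .4634 .0371 .06
```

```text
[0.4676 0.0418 0.0985]
[0.4685 0.0418 0.0995]
[0.469  0.0418 0.1001]
[0.4693 0.0418 0.1004]
pos [0.4693 0.0417 0.1005] clock 10.6 F [-0.25  0.71 -0.27] w 0.003
shift mm [ 6.4 18.4  4.2] rv deg [-0.03  0.38 -0.43] rows 0.4
```

{"api": "arm_command", "payload": {
  "plan": [
    [[0.0064,0.005,0.0042],[0,0.4,-0.4]],
    [[0.0064,0.01,0.0042],[0,0.4,-0.4]],
    [[0.0064,0.01,0.0042],[0,0.4,-0.4]],
    [[0.0064,0.01,0.0042],[0,0.4,-0.4]],
    [[0.0064,0.01,0.0042],[0,0.4,-0.4]]
  ]
}}

```text
clock: 11.1
position: [0.4625, 0.0368, 0.0893]
ee_rot: [-0.071, 2.189, -2.191]
force: [-0.3, 0.2, -0.3]
width: 0.007
```

```bash
python3 - <<'E'
from h import *
for i in range(3):
    o=observe();print(o["position"].round(4));get_image("top")
E
python3 g2.py .4634 .0371 .045
```

```text
[0.4625 0.0368 0.0893]
[0.4625 0.0368 0.0894]
[0.4625 0.0368 0.0894]
pos [0.4625 0.0368 0.0894] clock 11.25 F [-0.65  0.18  0.46] w 0.004
shift mm [-1.  22.4 -0.2] rv deg [-0.03 -0.03  0.07] rows 0.45
```

{"api": "arm_command", "payload": {
  "plan": [
    [[-0.001,0.006,0],[0,0,0]],
    [[-0.001,0.012,0],[0,0,0]],
    [[-0.001,0.018,0],[0,0,0]],
    [[-0.001,0.0224,0],[0,0,0]],
    [[-0.001,0.0224,0],[0,0,0]]
  ]
}}

```text
clock: 11.75
position: [0.4627, 0.0368, 0.0661]
ee_rot: [-0.073, 2.19, -2.192]
force: [0.4, -0.4, 0.0]
width: 0.004
```

```bash
python3 - <<'E'
from h import *
get_image("top");get_image("side")
E
python3 g2.py .4634 .0371 .0375
```

```text
pos [0.4632 0.0368 0.0667] clock 11.85 F [0.14 0.33 0.4 ] w 0.005
shift mm [-0.3  7.2 -0.3] rv deg [-0.04 -0.03  0.11] rows 0.14
```

{"api": "arm_command", "payload": {
  "plan": [
    [[0,0.002,0],[0,0,0]],
    [[0,0.004,0],[0,0,0]],
    [[0,0.006,0],[0,0,0]],
    [[0,0.0073,0],[0,0,0]]
  ]
}}

```text
clock: 12.25
position: [0.4637, 0.0368, 0.0599]
ee_rot: [-0.07, 2.189, -2.191]
force: [-4.9, -1.3, 24.7]
width: 0.004
```

{"api": "arm_command", "payload": {
  "plan": [
    [[0,-0.0003,0],[0,0,0]],
    [[0,-0.0005,0],[0,0,0]],
    [[0,-0.0005,0],[0,0,0]]
  ]
}}

```text
clock: 12.55
position: [0.4636, 0.0368, 0.0603]
ee_rot: [-0.07, 2.189, -2.19]
force: [-0.3, -0.1, 6.6]
width: 0.006
```

{"api": "arm_command", "payload": {
  "plan": [
    [[0,0,0],[0,0,0]],
    [[0,-0.004,0],[0,0,0]],
    [[0,-0.01,0],[0,0,0]],
    [[0,-0.02,0],[0,0,0]],
    [[0,-0.045,0],[0,0,0]]
  ]
}}

```text
clock: 13.05
position: [0.4619, 0.0366, 0.1047]
ee_rot: [-0.075, 2.191, -2.193]
force: [1.5, -0.1, 0.6]
width: 0.008
```

{"api": "arm_command", "payload": {
  "plan": [
    [[0,-0.03,0],[0,0,0]],
    [[0.02,-0.06,0],[0,0,0]],
    [[0.05,-0.09,0.02],[0,0,0]],
    [[0.08,-0.12,0.05],[0,0,0]],
    [[0.08,-0.12,0.09],[0,0,0]]
  ]
}}

```text
clock: 13.55
position: [0.3877, -0.0573, 0.2289]
ee_rot: [-0.07, 2.185, -2.188]
force: [2.3, 0.2, -0.7]
width: 0.007
```

{"api": "arm_command", "payload": {
  "plan": [
    [[0,0,0.05],[0,0,0]],
    [[0,0,0.1],[0,0,0]],
    [[0,0,0.15],[0,0,0]],
    [[0,0,0.15],[0,0,0]],
    [[0,0,0.15],[0,0,0]]
  ]
}}

```text
clock: 14.05
position: [0.3983, -0.2084, 0.2256]
ee_rot: [-0.068, 2.191, -2.192]
force: [0.0, 1.9, -0.2]
width: 0.006
```

```bash
python3 lid.py .590 .067
python3 - <<'E'
from h import *
print(observe()["force"],observe()["position"])
ims=[]
for n in("side","top"):
    p=get_image(n);ims.append(cv2.resize(p["color"][110:310,130:330,::-1],(400,400)))
    if n=="side":
        for t in("tin","egg","spool","thimble","magnet","tape"):print(t,[(q["confidence"],atz(p,q["point"],0).round(3)) for q in place_of(p,t)[:2]])
cv2.imwrite("pics/b8.png",np.hstack(ims))
E
```

```text
top lid (np.float32(1569.4067), (np.float64(0.589), np.float64(0.06800000000000002)))
side lid (np.float32(1570.4966), (np.float64(0.59), np.float64(0.06700000000000002)))
[(0.85, array([0.5954, 0.0681, 0.06  ]))]
[(0.86, array([0.5913, 0.065 , 0.06  ]))]
[-0.75400929  0.19354266  1.06683607] [ 0.39888914 -0.20621785  0.22553919]
tin [(0.72, array([0.621, 0.258, 0.   ])), (0.65, array([ 0.573, -0.179, -0.   ]))]
egg [(0.93, array([0.492, 0.223, 0.   ])), (0.57, array([0.611, 0.021, 0.   ]))]
spool [(0.59, array([ 0.493, -0.176,  0.   ])), (0.55, array([ 0.484, -0.091,  0.   ]))]
thimble [(0.43, array([ 0.651, -0.096,  0.   ]))]
magnet [(0.52, array([ 0.584, -0.08 ,  0.   ]))]
tape [(0.91, array([ 0.575, -0.181,  0.   ]))]
```

View pics/b8.png

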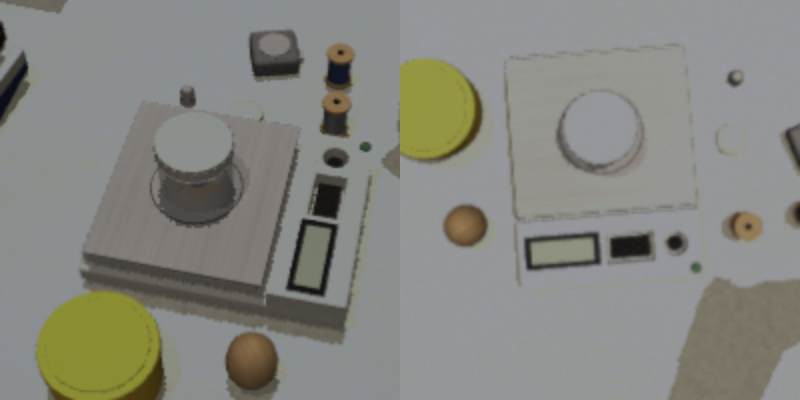

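```bash
python3 -c "
from cell import sign_off;print(sign_off())"
```

```text
the job is handed in; nothing more can be done
None
```

I slid the jar to the middle of the platter, pressed and released the tare key, and handed the job in at about 14 s. I couldn't confirm the zero directly, because the display shows no reading in the pictures.

- **Jar:** I pushed it about 42 mm with two low fingertips in a cradle, with the tool leaned back so the fingers would stay clear of the lid. Measured push force was about 1 to 2.5 N. The last fits of the lid put the jar about 1 mm from the platter's middle, upright inside the embossed circle. The trained network's jar positions scattered more, up to about 6 mm off, and I trusted the fits.
- **Tare key:** I pressed it with the closed fingertips, which went into the well without touching the sides that I could detect. The gripper hid the well from both cameras, so I judged this from the arm's position and force readings. The tips reached about 38 mm above the table, which matches the key fully down. The force briefly read 24.7 N, so I eased off to 6.6 N. In all the key was down for roughly half a second, then I lifted off and the force reading fell to about zero. I did not measure the key springing back.
- **Everything else:** I never moved to the power key. In the final pictures the bystanders are where they were, and the arm is clear of the scene.

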